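# Find the balance point of a ballast bar and balance it on a post

## Task

The weight sealed inside the aluminium bar may lie anywhere along it, and we need the bar's balance point so that it can be marked. Find it by lifting the bar just off the table at trial points, never letting the bar tip steeply, then gently seat the bar with the groove of its underside over the narrow head of the steel post and let go, so that it stays there balanced level by itself. Leave the other things on the table alone.

Things in the scene. Friction and masses are not known exactly. Their poses are not given: they have to be found in the camera images.
- bar_mid (a point): Centre (half-way along, across and up) of the loose aluminium bar: 260 mm long (x), 24 mm wide (y), 40 mm high (z up), with black end caps and black ticks every 20 mm across its top; it lies on the table, groove down. Mass 0.45 to 0.65 kg. A weight sealed inside, which stays put, sets its centre of mass anywhere within 70 mm of mid-length along x, central in y. Grasp it across its width from above.
- bar_groove (a point): On the bar, at the mouth of its groove at mid-length: 20 mm below bar_mid, level with the bar's underside; same axes. The groove is 16 mm wide and 14 mm deep and runs along the whole middle of the underside, open at both ends.
- post_head (a point): Centre of the flat top of the post's head, 95 mm above the table. The head is a steel block 20 mm long (x), 12 mm wide (y), 24 mm deep, its long upper edges bevelled 1.5 mm. It fits the bar's groove, 2 mm to spare each side, with the bar along its x (either way round). Seated, the groove's roof rests on the head: the bar's underside is at 81 mm, bar_mid at 101 mm.
- post: The post, fixed to the table; origin at the centre of its underside, right below post_head, same axes. Round base 56 mm across and 6 mm high, stem 12 mm thick, narrow head on top. The bar stays level on it only if the bar's centre of mass is within 10 mm of the head's centre along the bar; otherwise it tips off.
- petri_dish: bystander: clear round dish, 59 mm across, 14 mm high; origin at the centre of its underside. Leave it where it is.
- timer: bystander: white push-button timer, 62 x 62 x 20 mm; origin at the centre of its underside. Leave it where it is.
- oil_bottle: bystander: small brown dropper bottle with a black top, 29 mm across, 91 mm high; origin at the centre of its underside. Leave it where it is.
- marker: bystander: black and blue felt marker lying flat, 131 mm long; origin at the centre of its underside. Leave it where it is.
- beaker: bystander: clear plastic beaker, 47 mm across, 56 mm high; origin at the centre of its underside. Leave it where it is.

How it is judged:
By the outcome, as a careful person would: the job done as asked, in the order asked, and still so for the second after the job is handed in, with the robot touching nothing.
It also fails if it takes over 58 s, if anything falls off the work surface, if the arm or the gripper's body presses on something with over 40 N, if the wrist force passes 120 N, or if a joint passes its speed limit or range.

## Robot

A 7-joint arm with a two-finger parallel gripper is mounted at the origin on a cart in front of the work surface, level with it; the furniture and walls round the work are solid. World frame = base frame: x ahead of the robot, y to its left, z up, the work surface at z = 0. Lengths are in m, angles in rad, forces in N, time in s.
With the tool pointing down it reaches from about 0.35 to 0.9 m from the base axis. Payload 8.1 kg.
Tool frame: the origin (TCP) lies midway between the tips of the shut fingers; the grasp point (between the pads) lies behind it (arm.tcp_to_grasp is the z of the grasp point in the tool frame, in m); z points along the fingers, y is the line along which they close (so a half turn about z gives the same grasp; the last joint's range is limited). The gripper opens to 92 mm and grips with 3 to 60 N. Pads are 19 mm wide; open, the fingers measure 130 mm over their backs; the gripper's body (75 mm by 190 mm) begins 47 mm behind the grasp point.
Start: joints at [-1.308, 0.434, 0.025, 1.573, -0.012, 1.134, -0.075], TCP at [0.224, 0.584, 0.227] pointing down, gripper open.
Joint ranges: [-2.62, 2.62], [-0.44, 2.09], [-1.27, 1.32], [0.08, 2.57], [-1.32, 4.46], [0.12, 2], [-2.74, 2.74]. Speed limits (rad/s): [2.22, 2.22, 3.01, 3.01, 3.14, 3.14, 3.14].

## Interface

Orientations are given as a rotation vector (axis times angle).
In Python, from cell import readout, vision, arm gives the robot as it stands.
- The arm moves only by the tool carry_out, never from a script. Its argument "increments" is one flat list of numbers, 6 for each row, row after row: the shift along the world's x, y, z in mm, then the turn, a rotation vector about the world's x, y, z in rad. In form: [tx, ty, tz, wx, wy, wz, tx, ty, tz, wx, wy, wz, ...]. A call has 1 to 20 rows; each row shifts and turns the commanded pose from where the row before left it; what a row does not reach is not made up. A row lasts 1/8 s, in which the tool goes at most 62.5 mm and 10.7 degrees, less where a joint would pass 70% of its speed; a pose out of reach is approached as far as the arm can. A call with a gripper value outside its range is refused whole. "grip" is the closure, from 0 (fully open) to 1 (shut), set as the call begins (left out, the last holds). The fingers move at their own pace and stop on an object; "newtons" is the grip in N (left out, the last holds). Time passes only in rows, so rows that do not move let the fingers close. It gives the time, the measured TCP pose, the force, the opening and the grip force at its end, in the units of the state.
- readout.observe(): the state, without advancing time (a new reading comes with each control period).
- vision.get_image(name): name is "side" or "top"; returns the picture (400x640x3 uint8, red, green, blue); there is no depth.
- vision.calibration(name): a dict with "fov_y" (degrees; the focal length in pixels is half the picture's height over the tangent of half this angle, whatever the lens; pixels are square), "cx", "cy" (the principal point, pixels), "pose" (4x4, takes a point from camera to world coordinates). Camera axes: x right, y up, looking along -z (the intrinsics and any distortion apply to the point x, -y, -z); pixel columns grow to the right and rows downward; lengths in m; the calibration is good to about 2 mm. A picture is of the moment at which its call begins. calibration takes no time and is no camera call.
- arm.sign_off(): hands the job in; it is judged then, once.
The state is a dict: "clock": time; "joints": joint angles; "dq": joint speeds; "joint_efforts": joint torques, N m; "position": TCP position; "ee_rot": TCP orientation; "force": force on the tool from outside, world axes, zero at the start; "ft_torque": the same for the moment, N m; "width": opening from 0.0 (shut) to 1.0 (fully open); "gripper_force": force on a finger pad.
Only numpy, scipy, OpenCV 4.12 (cv2) and the standard library are available. Lean on these libraries where they do the work, as an engineer would, in place of code of your own. Each camera call takes 0.05 s, during which the arm holds its last target. There are 200 camera calls.

## Working session

There is one attempt and no reset: what is moved stays moved. The work goes in short steps, Python scripts to look and compute and a tool call to move; the robot and the scene stay as the last step left them, time stands still between calls to the robot, and variables do not carry over. Pictures are saved under pics/ and viewed, at most 10 in all, crops included, and the job is handed in when it is done.

Besides the shell and the picture viewer there is one more tool, called after "Call:" as name(argument=value, ...), one argument or row to a line, values as JSON. carry_out: Moves the arm, as the interface text tells. Its arguments: {"type":"object","properties":{"increments":{"type":"array","items":{"type":"number"}},"grip":{"type":"number"},"newtons":{"type":"number"}},"required":["increments"]}

```bash
mkdir -p pics; ls; python3 - <<'E'
from cell import readout, vision, arm
import cv2
for n in ("top","side"):
    im=vision.get_image(n); cv2.imwrite(f"pics/{n}0.png",im[:,:,::-1])
    print(n,vision.calibration(n))
print(readout.observe(), arm.tcp_to_grasp)
E
```

```text
pics
top {'fov_y': 48.379327817516995, 'cx': 315.51770543862636, 'cy': 198.18852855567303, 'pose': array([[-6.70694426e-04,  9.97959139e-01, -6.38522218e-02,
         3.99571058e-01],
       [-9.99999744e-01, -6.85336029e-04, -2.07402330e-04,
        -2.12309175e-01],
       [-2.50739279e-04,  6.38520664e-02,  9.97959343e-01,
         1.24446013e+00],
       [ 0.00000000e+00,  0.00000000e+00,  0.00000000e+00,
         1.00000000e+00]])}
side {'fov_y': 48.925570925515416, 'cx': 317.5668170147055, 'cy': 195.72841130504403, 'pose': array([[ 0.99453251, -0.0802173 ,  0.06686012,  0.55164634],
       [ 0.10363209,  0.83701428, -0.53727784, -0.81892087],
       [-0.0128639 ,  0.54126913,  0.840751  ,  0.97215397],
       [ 0.        ,  0.        ,  0.        ,  1.        ]])}
{'clock': 0.1, 'joints': array([-1.30759178,  0.4351401 ,  0.025007  ,  1.57400677, -0.01157327,
        1.13401754, -0.07509134]), 'dq': array([ 0.00177484, -0.00286342,  0.00084889, -0.00279195,  0.00126001,
        0.00126783, -0.00045182]), 'joint_efforts': array([ 4.62110911e-03, -6.69123602e+01,  9.88444760e-01, -3.15145898e+01,
       -6.05567778e-02,  3.73648480e-02, -6.75808081e-06]), 'position': array([0.22347336, 0.58318432, 0.2260318 ]), 'ee_rot': array([-5.71512139e-01, -3.08907563e+00,  2.23746927e-03]), 'force': array([0.46500448, 0.29751868, 0.45666898]), 'ft_torque': array([-0.01042764,  0.02668776,  0.05819782]), 'gripper_force': 0.0, 'width': 1.0020011658801575} -0.0188
```

View pics/top0.png

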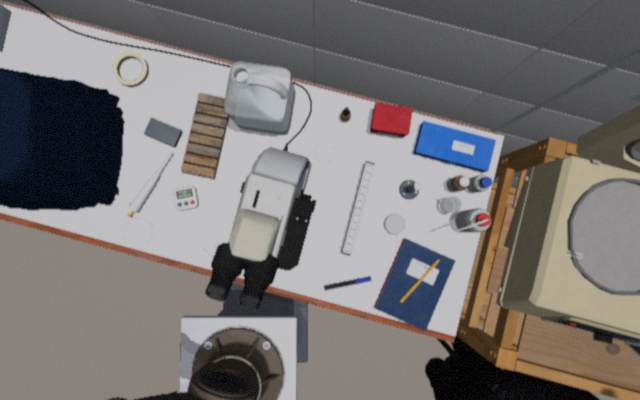

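View pics/side0.png

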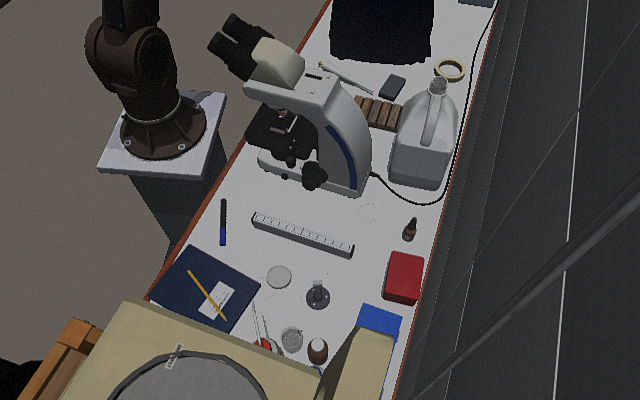

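```bash
cat > h.py <<'E'
import numpy as np, cv2
from cell import vision
C={n:vision.calibration(n) for n in("top","side")}
def ray(n,p):
    c=C[n]; f=200/np.tan(np.radians(c["fov_y"]/2))
    d=c["pose"][:3,:3]@np.array([(p[0]-c["cx"])/f,-(p[1]-c["cy"])/f,-1]); return c["pose"][:3,3],d/np.linalg.norm(d)
def onz(n,p,z):
    o,d=ray(n,p); return o+d*(z-o[2])/d[2]
def tri(pt,ps):
    (a,u),(b,v)=ray("top",pt),ray("side",ps)
    s=np.linalg.lstsq(np.c_[u,-v],b-a,rcond=None)[0]; P,Q=a+u*s[0],b+v*s[1]; return (P+Q)/2,np.linalg.norm(P-Q)
def proj(n,P):
    c=C[n]; f=200/np.tan(np.radians(c["fov_y"]/2)); q=c["pose"][:3,:3].T@(np.array(P)-c["pose"][:3,3])
    return np.array([c["cx"]-f*q[0]/q[2],c["cy"]+f*q[1]/q[2]])
E
python3 - <<'E'
from h import *
print({k:v for k,v in C["top"].items() if k not in("pose",)}.keys())
t=cv2.imread("pics/top0.png"); s=cv2.imread("pics/side0.png")
a=cv2.resize(t[150:265,330:440],None,fx=5,fy=5,interpolation=cv2.INTER_CUBIC)
b=cv2.resize(s[200:320,240:370],None,fx=6,fy=5,interpolation=cv2.INTER_CUBIC)
b=cv2.resize(s[200:320,240:370],None,fx=4.5,fy=4.5,interpolation=cv2.INTER_CUBIC)
cv2.imwrite("pics/ta.png",a);cv2.imwrite("pics/sa.png",b)
for p,q in(((262,152),(365,85)),((258,235),(285,60)),((242,262),(250,85))): pass
for nm,pt,z in(("capfar",(371,163),.04),("capnear",(347,252),.04),("post",(409,188),.095)):
    print(nm,onz("top",pt,z).round(3))
for nm,p,z in(("capfar",(352,248),.04),("capnear",(255,216),.04),("post",(318,283),.095)):
    print(nm,onz("side",p,z).round(3))
print("scope eyepiece", tri((255,235),(275,62)))
print("scope top front", tri((262,150),(325,78)), tri((305,160),(362,110)))
for z in(0,.2,.4): print(z,onz("top",(313,200),z).round(3))
E
```

```text
dict_keys(['fov_y', 'cx', 'cy'])
capfar [ 0.573 -0.363  0.04 ]
capnear [ 0.332 -0.297  0.04 ]
post [ 0.499 -0.454  0.095]
capfar [ 0.573 -0.36   0.04 ]
capnear [ 0.331 -0.297  0.04 ]
post [ 0.505 -0.476  0.095]
scope eyepiece (array([ 0.38004072, -0.09086036,  0.34440854]), np.float64(0.005929957673652085))
scope top front (array([ 0.52044645, -0.11355113,  0.34471646]), np.float64(0.07208795772844817)) (array([ 0.55379876, -0.18812799,  0.31465472]), np.float64(0.028331058491810036))
0 [ 0.474 -0.205  0.   ]
0.2 [ 0.462 -0.206  0.2  ]
0.4 [ 0.45  -0.207  0.4  ]
```

View pics/ta.png

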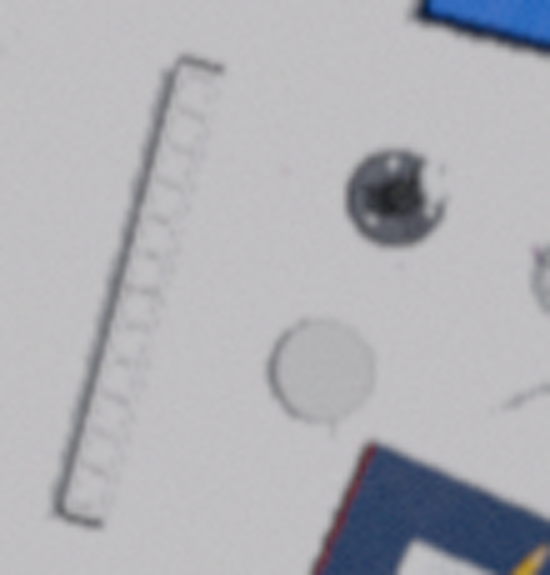

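View pics/sa.png

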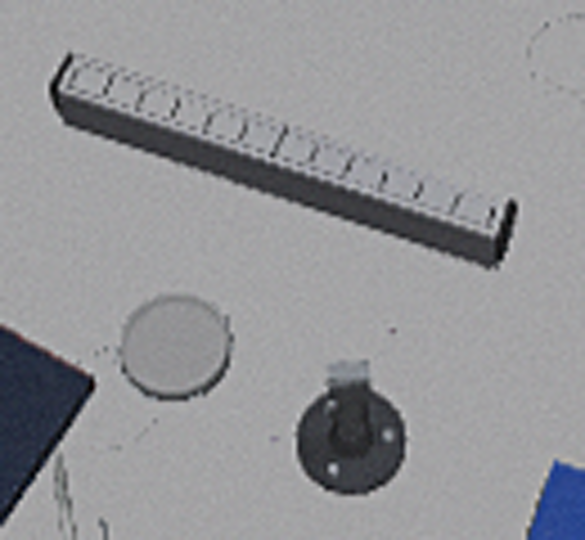

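```bash
python3 - <<'E'
from h import *
T=lambda p:(330+(p[0]-2)/5,150+(p[1]-2)/5); S=lambda p:(240+(p[0]-1.75)/4.5,200+(p[1]-1.75)/4.5)
def bar(n,F,pts):
    P=[onz(n,F(p),.04)for p in pts]; d=P[0]-P[1]; print(n,"mid",((P[0]+P[1])/2).round(4),"L",np.linalg.norm(d).round(4),"yaw",np.degrees(np.arctan2(d[1],d[0])).round(2))
bar("top",T,[(203,65),(83,519)]); bar("side",S,[(505,222),(61,73)])
print("base",onz("top",T((395,198)),.004).round(4),onz("side",S((351,440)),.004).round(4))
c=onz("side",S((351,440)),.006)
for q in((328,396),(388,436),(333,469)):
    d=onz("side",S(q),.006)-c; print("hole",np.degrees(np.arctan2(d[1],d[0])).round(1),np.linalg.norm(d).round(4))
for q in((328,362),(370,362),(370,385),(328,385),(349,368)): print("head",onz("side",S(q),.095).round(4))
s=cv2.imread("pics/side0.png");t=cv2.imread("pics/top0.png")
print("g side");print(s[276:296,310:326,1]);print("g top");print(t[180:200,398:422,1])
a=cv2.resize(s[270:314,298:338],None,fx=10,fy=10,interpolation=cv2.INTER_CUBIC);b=cv2.resize(t[172:216,392:432],None,fx=10,fy=10,interpolation=cv2.INTER_CUBIC)
cv2.imwrite("pics/post.png",np.hstack([a,b]))
E
```

```text
top mid [ 0.4507 -0.3278  0.04  ] L 0.2548 yaw -15.16
side mid [ 0.4494 -0.3297  0.04  ] L 0.2551 yaw -15.0
base [ 0.5039 -0.4723  0.004 ] [ 0.5033 -0.4744  0.004 ]
hole 122.7 0.0262
hole 12.1 0.0188
hole -115.1 0.0175
head [ 0.4932 -0.4701  0.095 ]
head [ 0.5128 -0.4682  0.095 ]
head [ 0.5139 -0.4795  0.095 ]
head [ 0.4944 -0.4814  0.095 ]
head [ 0.5033 -0.4721  0.095 ]
g side
[[161 162 167 161 162 160 166 167 166 161 162 164 159 162 167 163]
 [163 159 166 163 165 164 161 163 170 161 163 161 165 165 163 162]
 [162 159 169 164 161 167 166 160 167 168 164 164 163 167 156 157]
 [163 164 161 163 165 163 164 167 166 166 168 161 171 156 168 162]
 [158 161 163 159 159 141 135 150 153 148 127 118 162 165 166 162]
 [164 161 152 133 134 134 133 142 138 137 136 130 166 160 164 163]
 [163 166 156 138 135 143 141 139 135 139 146 135 161 169 162 166]
 [168 164 167 147 146 141 143 138 146 139 147 138 162 167 165 162]
 [165 166 141  95 101 123 119 120 107 109  99  95 140 164 165 161]
 [169 169 134 107  94 100  94  84  65  77  60  59 140 171 164 163]
 [166 173 178  70  63  55  64  59  53  55  53  46
[... 1948 characters left out ...]
61 118  93 107 128 136 107  81  75  76  73  72  75  78  85  94 120
  131 119 145 181 190 191]
 [190 180 148 106  96 125 142 120  94  95  95  90  83  82  85  82  86  97
  108 134 165 186 191 191]
 [192 189 174 130  95 101 110 105  96  95  95  95  90  83  87  80  85  94
  123 157 182 192 191 189]
 [190 191 184 155 119  97  93  94  94  96  93  95  90  80  84  88  91 118
  155 181 188 190 191 190]
 [191 190 188 179 156 129 105  95  93  92  93  94  91  88  89  98 122 156
  179 187 191 190 189 190]
 [190 192 191 188 182 168 148 129 111 105 103 106 110 112 120 143 160 181
  187 190 190 192 190 191]
 [191 189 192 189 190 185 181 168 153 153 150 148 151 158 163 177 185 191
  192 190 191 191 191 190]]
```

View pics/post.png

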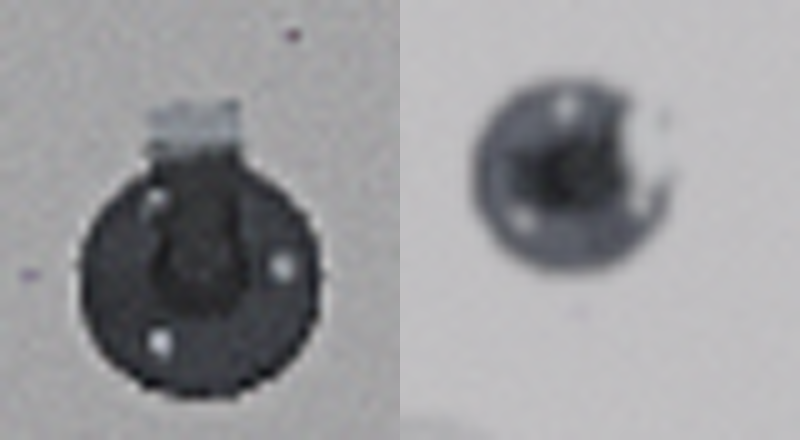

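```bash
python3 - <<'E'
from h import *
S=lambda p:(298+(p[0]-4.5)/10,270+(p[1]-4.5)/10); T=lambda p:(392+(p[0]-404.5)/10,172+(p[1]-4.5)/10)
for n,F,q in(("side",S,((157,200),(283,265),(160,342))),("top",T,((568,105),(522,218)))):
    P=np.array([onz(n,F(x),.0065) for x in q])[:,:2]
    if n=="side":
        c=P.mean(0); print("c",c.round(4),[np.degrees(np.arctan2(*(p-c)[::-1])).round(1) for p in P],np.linalg.norm(P-c,axis=1).round(4))
    print(n,P.round(4), np.degrees(np.arctan2(*(P[1]-P[0])[::-1])))
print(onz("side",S((201,280)),.004).round(4),onz("top",T((570,175)),.004).round(4))
for a,b in(((150,109),(240,100)),((150,152),(240,148))):
    P,Q=onz("side",S(a),.095),onz("side",S(b),.095);d=Q-P;print("edge",P.round(4),Q.round(4),np.degrees(np.arctan2(d[1],d[0])))
for z in(0,): 
  for nm,p in(("red",(391,120)),("blue",(440,140)),("bottle",(345,115)),("dish",(395,225)),("beaker",(447,205)),("brown",(457,183))): print(nm,onz("top",p,.03).round(3))
E
```

```text
c [ 0.5031 -0.473 ] [np.float64(127.1), np.float64(8.2), np.float64(-111.8)] [0.0191 0.0189 0.0194]
side [[ 0.4915 -0.4577]
 [ 0.5218 -0.4703]
 [ 0.4959 -0.491 ]] -22.536754998249975
top [[ 0.5238 -0.4713]
 [ 0.4921 -0.458 ]] 157.2472646622251
[ 0.5035 -0.4748  0.004 ] [ 0.5044 -0.4721  0.004 ]
edge [ 0.4934 -0.471   0.095 ] [ 0.5121 -0.4671  0.095 ] 11.698372230613776
edge [ 0.4944 -0.4805  0.095 ] [ 0.5132 -0.4778  0.095 ] 8.339139120622963
red [ 0.694 -0.421  0.03 ]
blue [ 0.638 -0.555  0.03 ]
bottle [ 0.708 -0.294  0.03 ]
dish [ 0.404 -0.428  0.03 ]
beaker [ 0.458 -0.571  0.03 ]
brown [ 0.519 -0.6    0.03 ]
```

Call:
carry_out(
  increments=[0,0,50,0,0,0,0,0,50,0,0,0,0,0,50,0,0,0,0,0,50,0,0,0,0,0,50,0,0,0,28,-35,0,0,0,-0.169,28,-35,0,0,0,-0.169,28,-35,0,0,0,-0.169,28,-35,0,0,0,-0.169,28,-35,0,0,0,-0.169,28,-35,0,0,0,-0.169,28,-35,0,0,0,-0.169,28,-35,0,0,0,-0.169,3,-44,0,0,0,-0.169,3,-44,0,0,0,-0.169,3,-44,0,0,0,-0.169,3,-44,0,0,0,-0.169,3,-44,0,0,0,-0.169,3,-44,0,0,0,-0.169,3,-44,0,0,0,-0.169],
  grip=0.4,
  newtons=50,
)

```text
clock: 2.6
position: [0.4682, -0.0058, 0.4765]
ee_rot: [-3.12, -0.369, 0.001]
force: [0.2, 0.8, -0.5]
width: 0.603
gripper_force: 0.0
```

Call:
carry_out(
  increments=[-3,-46,0,0,0,-0.0713,-3,-46,0,0,0,-0.0713,-3,-46,0,0,0,-0.0713,-3,-46,0,0,0,-0.0713,-3,-46,0,0,0,-0.0713,-2,-46,0,0,0,-0.0713,-2,-46,0,0,0,-0.0713,0,0,-60,0,0,0,0,0,-60,0,0,0,0,0,-60,0,0,0,0,0,-60,0,0,0,0,0,-60,0,0,0,0,0,-40,0,0,0,0,0,0,0,0,0,0,0,0,0,0,0],
)

```text
clock: 4.47
position: [0.4501, -0.3272, 0.1382]
ee_rot: [3.114, -0.405, 0.002]
force: [-0.2, 0.4, 0.4]
width: 0.603
gripper_force: 0.0
```

```bash
python3 - <<'E'
from h import *
from cell import readout
o=readout.observe(); print({k:np.round(o[k],4) for k in("position","ee_rot","force","ft_torque","joints")})
s=vision.get_image("side")[:,:,::-1];t=vision.get_image("top")[:,:,::-1]
cv2.imwrite("pics/c.png",np.hstack([cv2.resize(s[170:290,220:370],None,fx=3,fy=3,interpolation=cv2.INTER_CUBIC),cv2.resize(t[140:260,310:420],None,fx=3,fy=3,interpolation=cv2.INTER_CUBIC)]))
print(proj("side",o["position"]),proj("top",o["position"]))
E
```

```text
{'position': array([ 0.4501, -0.3272,  0.1382]), 'ee_rot': array([ 3.1144e+00, -4.0500e-01,  1.9000e-03]), 'force': array([-0.2403,  0.3692,  0.4237]), 'ft_torque': array([-0.0315,  0.1436, -0.0578]), 'joints': array([-0.0636,  0.5274,  0.8616,  1.8985, -0.4925,  0.9402, -0.7983])}
[299.78838891 210.03863405] [361.80113867 206.28997066]
```

View pics/c.png

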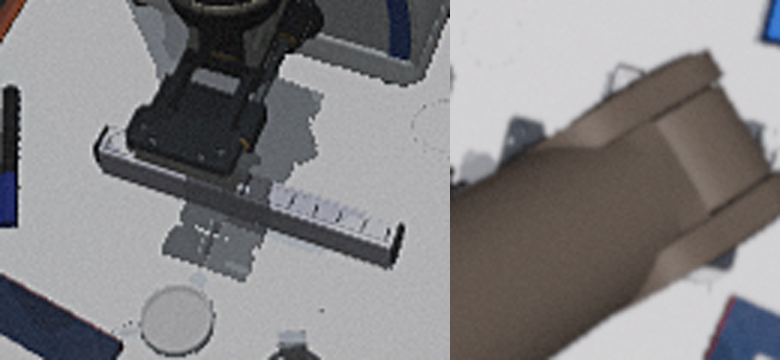

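Call:
carry_out(
  increments=[0,-1.5,-40,0,0,0,0,0,-40,0,0,0,0,0,-30,0,0,0,0,0,-16,0,0,0,0,0,0,0,0,0,0,0,0,0,0,0],
)

```text
clock: 5.32
position: [0.4504, -0.3285, 0.0121]
ee_rot: [3.115, -0.405, 0.003]
force: [-0.6, -0.3, 0.6]
width: 0.6
gripper_force: 0.0
```

```bash
cat > st.py <<'E'
import numpy as np
from cell import readout
o=readout.observe(); print({k:np.round(o[k],4).tolist() for k in("clock","position","ee_rot","force","ft_torque","width","gripper_force")})
E
python3 st.py
```

```text
{'clock': 5.325, 'position': [0.4504, -0.3285, 0.0121], 'ee_rot': [3.1146, -0.4046, 0.003], 'force': [-0.5565, -0.2714, 0.6356], 'ft_torque': [-0.0387, 0.1856, 0.0174], 'width': 0.5995, 'gripper_force': 0.0}
```

Call:
carry_out(
  increments=[0,0,0,0,0,0,0,0,0,0,0,0,0,0,0,0,0,0,0,0,0,0,0,0,0,0,0,0,0,0],
  grip=1,
  newtons=50,
)

```text
clock: 5.95
position: [0.4497, -0.3277, 0.0109]
ee_rot: [-3.115, 0.405, -0.0]
force: [-0.1, 2.0, 3.7]
width: 0.261
gripper_force: 50.0
```

```bash
python3 st.py
```

```text
{'clock': 5.95, 'position': [0.4497, -0.3277, 0.0109], 'ee_rot': [-3.1152, 0.4047, -0.0003], 'force': [-0.0771, 1.979, 3.6878], 'ft_torque': [0.2906, 0.2158, -0.042], 'width': 0.2605, 'gripper_force': 50.0002}
```

Call:
carry_out(
  increments=[0,0,2,0,0,0,0,0,2,0,0,0,0,0,1,0,0,0,0,0,0,0,0,0,0,0,0,0,0,0],
)

```text
clock: 6.58
position: [0.4496, -0.3278, 0.0157]
ee_rot: [3.115, -0.405, -0.0]
force: [0.2, -0.1, -5.6]
width: 0.256
gripper_force: 50.0
```

```bash
python3 st.py
```

```text
{'clock': 6.575, 'position': [0.4496, -0.3278, 0.0157], 'ee_rot': [3.1154, -0.4047, -0.0002], 'force': [0.1574, -0.1101, -5.5529], 'ft_torque': [-0.0248, 0.1653, 0.0477], 'width': 0.2565, 'gripper_force': 49.996}
```

Call:
carry_out(
  increments=[0,0,3,0,0,0,0,0,3,0,0,0,0,0,2,0,0,0,0,0,0,0,0,0,0,0,0,0,0,0],
)

```text
clock: 7.2
position: [0.4496, -0.3278, 0.0237]
ee_rot: [-3.115, 0.405, 0.0]
force: [-0.1, 0.2, -6.5]
width: 0.26
gripper_force: 50.0
```

```bash
python3 st.py; python3 - <<'E'
from h import *
from cell import readout
R=[]
for i in range(3):
    s=vision.get_image("side")[:,:,::-1]; o=readout.observe(); R.append(np.r_[o["force"],o["ft_torque"]])
print(np.round(R,3))
cv2.imwrite("pics/d.png",cv2.resize(s[190:270,235:370],None,fx=5.5,fy=5.5,interpolation=cv2.INTER_CUBIC))
E
```

```text
{'clock': 7.2, 'position': [0.4496, -0.3278, 0.0237], 'ee_rot': [-3.1154, 0.4046, 0.0001], 'force': [-0.1029, 0.1972, -6.5117], 'ft_torque': [-0.0209, 0.2117, 0.0369], 'width': 0.2603, 'gripper_force': 49.996}
[[ 0.166 -0.326 -5.801 -0.038  0.182 -0.049]
 [ 0.102  0.995 -6.448 -0.022  0.179  0.064]
 [-0.532 -0.429 -4.928 -0.044  0.129 -0.018]]
```

View pics/d.png

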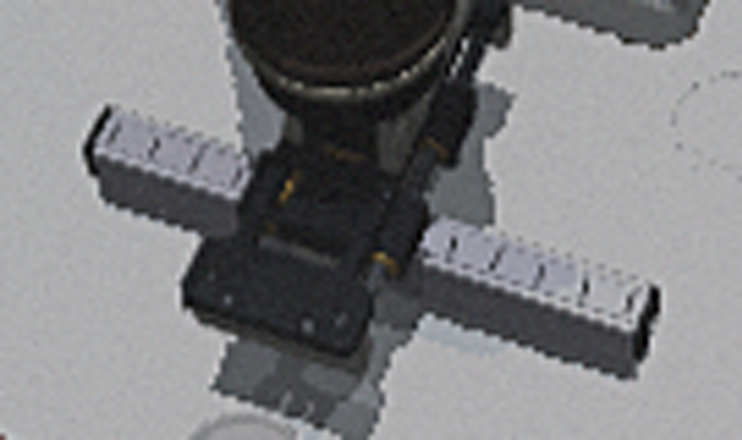

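```bash
python3 - <<'E'
from h import *
a=cv2.imread("pics/side0.png"); b=vision.get_image("side")[:,:,::-1].copy(); cv2.imwrite("pics/side1.png",b)
U=lambda i:cv2.resize(i,None,fx=4,fy=4,interpolation=cv2.INTER_CUBIC)
A,B=U(a),U(b)
for nm,(x0,y0,x1,y1) in(("near",(248,208,266,230)),("far",(338,236,358,262))):
    t=A[4*y0:4*y1,4*x0:4*x1]; r=B[4*y0-40:4*y1+40,4*x0-40:4*x1+40]
    m=cv2.matchTemplate(r,t,cv2.TM_CCOEFF_NORMED); _,v,_,l=cv2.minMaxLoc(m); print(nm,v,(np.array(l)-40)/4)
for P in((.574,-.361,.04),(.326,-.296,.04)): print(proj("side",np.add(P,(0,0,.0128)))-proj("side",P))
E
```

```text
near 0.9255829453468323 [-1.   -2.25]
far 0.9005696177482605 [ 0.   -1.75]
[ 0.29820172 -2.43699213]
[-0.71626593 -2.64937921]
```

Call:
carry_out(
  increments=[0,0,-5,0,0,0,0,0,-5,0,0,0,0,0,-2,0,0,0,0,0,-1,0,0,0,0,0,0,0,0,0],
)

```text
clock: 8.02
position: [0.4493, -0.3277, 0.0109]
ee_rot: [-3.115, 0.405, 0.0]
force: [-1.8, 1.8, -0.1]
width: 0.261
gripper_force: 50.0
```

Call:
carry_out(
  increments=[0,0,0,0,0,0,0,0,0,0,0,0,0,0,0,0,0,0,14,-4,0,0,0,0,15,-4,0,0,0,0,0,0,0,0,0,0,0,0,0,0,0,0],
  grip=0.5,
)

```text
clock: 8.9
position: [0.4784, -0.3358, 0.0105]
ee_rot: [3.115, -0.405, -0.001]
force: [-1.2, 0.3, -0.6]
width: 0.502
gripper_force: 0.0
```

```bash
cat > avg.py <<'E'
import numpy as np
from cell import readout,vision
R=[]
for i in range(10):
    vision.get_image("side"); o=readout.observe(); R.append(np.r_[o["force"],o["ft_torque"]])
R=np.array(R); print(o["clock"],o["position"].round(4),o["ee_rot"].round(3),R.mean(0).round(3),(R.std(0)/3).round(3))
E
python3 avg.py
```

```text
9.4 [ 0.4785 -0.3358  0.0108] [-3.115  0.405 -0.   ] [-0.219 -0.017 -0.13  -0.024  0.178  0.006] [0.218 0.183 0.131 0.01  0.008 0.005]
```

Call:
carry_out(
  increments=[0,0,0,0,0,0,0,0,0,0,0,0,0,0,0,0,0,0,0,0,0,0,0,0,0,0,2,0,0,0,0,0,2,0,0,0,0,0,1,0,0,0,0,0,0,0,0,0,0,0,0,0,0,0],
  grip=1,
)

```text
clock: 10.52
position: [0.4785, -0.3358, 0.0157]
ee_rot: [-3.115, 0.405, 0.0]
force: [0.6, -0.3, -5.7]
width: 0.26
gripper_force: 50.0
```

```bash
python3 avg.py
```

```text
11.025 [ 0.4786 -0.3358  0.0158] [ 3.115 -0.405  0.   ] [-6.200e-02 -9.200e-02 -6.127e+00 -6.700e-02 -4.000e-03  7.000e-03] [0.186 0.126 0.091 0.007 0.009 0.008]
```

Call:
carry_out(
  increments=[0,0,-3,0,0,0,0,0,-2,0,0,0,0,0,0,0,0,0],
)

```text
clock: 11.4
position: [0.4785, -0.3358, 0.0108]
ee_rot: [-3.115, 0.405, 0.0]
force: [0.5, 0.8, -2.2]
width: 0.257
gripper_force: 50.0
```

Call:
carry_out(
  increments=[0,0,0,0,0,0,0,0,0,0,0,0,0,0,0,0,0,0,-15,4,0,0,0,0,-15,4,0,0,0,0,0,0,0,0,0,0,0,0,0,0,0,0],
  grip=0.5,
)

```text
clock: 12.28
position: [0.4488, -0.3279, 0.0109]
ee_rot: [3.115, -0.405, 0.001]
force: [0.5, -0.1, 0.3]
width: 0.503
gripper_force: 0.0
```

```bash
python3 avg.py
```

```text
12.775 [ 0.4486 -0.3279  0.0107] [ 3.115 -0.405 -0.   ] [ 0.055 -0.287 -0.177 -0.01   0.183  0.   ] [0.174 0.133 0.139 0.007 0.008 0.007]
```

Call:
carry_out(
  increments=[0,0,0,0,0,0,0,0,0,0,0,0,0,0,0,0,0,0,0,0,0,0,0,0,0,0,2,0,0,0,0,0,2,0,0,0,0,0,1,0,0,0,0,0,0,0,0,0,0,0,0,0,0,0],
  grip=1,
)

```text
clock: 13.9
position: [0.4486, -0.3278, 0.0157]
ee_rot: [-3.115, 0.405, 0.0]
force: [0.4, -0.1, -6.4]
width: 0.259
gripper_force: 50.0
```

```bash
python3 avg.py; python3 - <<'E'
from cell import readout
print(readout.observe()["joints"].round(3))
E
```

```text
14.4 [ 0.4486 -0.3278  0.0157] [ 3.115 -0.405 -0.   ] [ 1.490e-01  2.410e-01 -6.033e+00 -1.500e-02  1.890e-01 -2.000e-03] [0.282 0.116 0.18  0.01  0.012 0.01 ]
[ 0.06   0.687  0.696  1.987 -0.672  0.711 -0.653]
```

Call:
carry_out(
  increments=[0,0,15,0,0,0,0,0,25,0,0,0,0,0,25,0,0,0,0,0,25,0,0,0,0,0,20,0,0,0,0,0,9,0,0,0,7,-18,0,0,0,0.051,7,-18,0,0,0,0.051,7,-18,0,0,0,0.051,7,-18,0,0,0,0.051,7,-18,0,0,0,0.05,7,-18,0,0,0,0.05,7,-19,0,0,0,0.05,6,-19,0,0,0,0.05,0,0,0,0,0,0,0,0,0,0,0,0,0,0,0,0,0,0,0,0,0,0,0,0],
)

```text
clock: 16.65
position: [0.5037, -0.4732, 0.1348]
ee_rot: [-3.133, -0.229, -0.0]
force: [0.1, -0.2, -5.8]
width: 0.258
gripper_force: 50.0
```

```bash
python3 st.py; python3 - <<'E'
from h import *
s=vision.get_image("side")[:,:,::-1].copy(); t=vision.get_image("top")[:,:,::-1].copy(); cv2.imwrite("pics/s3.png",s); cv2.imwrite("pics/t3.png",t)
cv2.imwrite("pics/e.png",np.hstack([cv2.resize(s[200:330,255:385],None,fx=3.07,fy=3.07,interpolation=cv2.INTER_CUBIC),cv2.resize(t[120:250,350:480],None,fx=3.07,fy=3.07,interpolation=cv2.INTER_CUBIC)]))
E
```

```text
{'clock': 16.65, 'position': [0.5037, -0.4732, 0.1348], 'ee_rot': [-3.1329, -0.229, -0.0], 'force': [0.1287, -0.1886, -5.7909], 'ft_torque': [-0.1279, 0.1765, -0.0278], 'width': 0.258, 'gripper_force': 49.9974}
```

View pics/e.png

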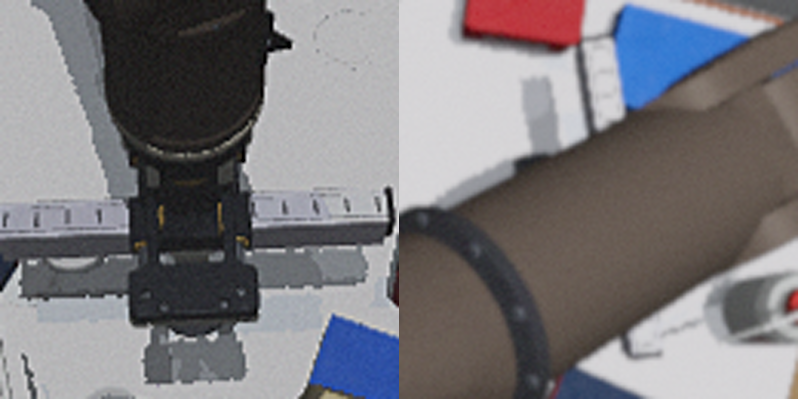

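```bash
python3 - <<'E'
from h import *
a=np.radians(8.35); e=np.array([np.cos(a),np.sin(a),0]); m=np.array([.5037,-.4732,.164])
T=lambda p:(350+(p[0]-400)/3.07,120+(p[1]-1)/3.07); S=lambda p:(255+(p[0]-1)/3.07,200+(p[1]-1)/3.07)
print("top far cap meas",onz("top",T((598,39)),.164).round(4),"near",onz("top",T((645,352)),.164).round(4))
print("side far",onz("side",S((388,210)),.164).round(4))
print("pred",(m+.13*e).round(4),(m-.13*e).round(4))
s=cv2.imread("pics/s3.png");t=cv2.imread("pics/t3.png")
a=cv2.resize(t[124:150,398:428],None,fx=12,fy=12,interpolation=cv2.INTER_CUBIC);b=cv2.resize(s[254:284,368:394],None,fx=12,fy=12,interpolation=cv2.INTER_CUBIC)
b=b[:a.shape[0]]
cv2.imwrite("pics/f.png",np.hstack([a,b]))
E
```

```text
top far cap meas [ 0.6304 -0.4552  0.164 ] near [ 0.3809 -0.4885  0.164 ]
side far [ 0.6297 -0.4594  0.164 ]
pred [ 0.6323 -0.4543  0.164 ] [ 0.3751 -0.4921  0.164 ]
```

View pics/f.png

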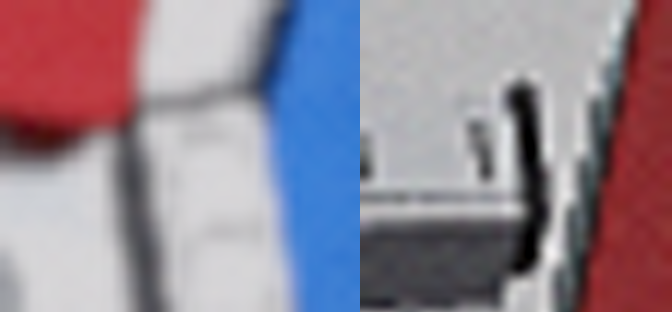

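Call:
carry_out(
  increments=[0,-0.5,-10,0,0,0,0,0,-10,0,0,0,0,0,-5,0,0,0,0,0,-2,0,0,0,0,0,-2,0,0,0,0,0,-2,0,0,0,0,0,-2,0,0,0,0,0,0,0,0,0],
)

```text
clock: 17.75
position: [0.5036, -0.4743, 0.1017]
ee_rot: [-3.133, -0.229, 0.0]
force: [-0.6, 0.7, -5.6]
width: 0.257
gripper_force: 50.0
```

```bash
python3 st.py
```

```text
{'clock': 17.75, 'position': [0.5036, -0.4743, 0.1017], 'ee_rot': [-3.1332, -0.2285, 0.0001], 'force': [-0.5687, 0.6715, -5.5511], 'ft_torque': [-0.039, 0.1571, -0.0054], 'width': 0.2573, 'gripper_force': 49.9974}
```

Call:
carry_out(
  increments=[0,0,-2,0,0,0,0,0,-2,0,0,0,0,0,-2,0,0,0,0,0,-2,0,0,0,0,0,-1,0,0,0,0,0,0,0,0,0,0,0,0,0,0,0],
)

```text
clock: 18.62
position: [0.5036, -0.4744, 0.0928]
ee_rot: [3.133, 0.229, 0.0]
force: [-0.1, 0.4, -6.1]
width: 0.259
gripper_force: 50.0
```

```bash
python3 avg.py
```

```text
19.125 [ 0.5036 -0.4743  0.0927] [ 3.133  0.229 -0.   ] [-0.065 -0.142 -5.94  -0.045  0.158 -0.009] [0.149 0.169 0.182 0.012 0.012 0.01 ]
```

Still carrying the full weight with no side force, so it is in the groove about 1 mm above seat.

Call:
carry_out(
  increments=[0,0,-0.5,0,0,0,0,0,-0.5,0,0,0,0,0,-0.3,0,0,0,0,0,0,0,0,0,0,0,0,0,0,0],
)

```text
clock: 19.75
position: [0.5036, -0.4743, 0.0918]
ee_rot: [3.133, 0.228, 0.0]
force: [-1.6, 2.7, 1.8]
width: 0.259
gripper_force: 50.0
```

```bash
python3 avg.py
```

```text
20.25 [ 0.5036 -0.4744  0.0918] [3.133 0.229 0.   ] [-2.507  3.104  4.083  0.705  0.712  0.009] [0.254 0.209 0.399 0.033 0.024 0.006]
```

Call:
carry_out(
  increments=[0,0,0.3,0,0,0,0,0,0,0,0,0,0,0,0,0,0,0],
  newtons=10,
)

```text
clock: 20.62
position: [0.5036, -0.4744, 0.0918]
ee_rot: [3.133, 0.228, 0.0]
force: [-1.2, 3.9, 4.2]
width: 0.261
gripper_force: 10.0
```

Call:
carry_out(
  increments=[0,0,0,0,0,0,0,0,0,0,0,0,0,0,0,0,0,0],
  newtons=3,
)

```text
clock: 21.0
position: [0.5036, -0.4744, 0.0918]
ee_rot: [3.133, 0.229, 0.0]
force: [-2.2, 3.3, 3.9]
width: 0.261
gripper_force: 3.0
```

```bash
python3 avg.py
```

```text
21.5 [ 0.5036 -0.4744  0.0918] [3.133 0.229 0.   ] [-1.868  3.35   4.044  0.679  0.63   0.014] [0.143 0.146 0.209 0.008 0.012 0.009]
```

Call:
carry_out(
  increments=[0,0.5,0,0,0,0,-0.3,0.5,0,0,0,0,0,0,0,0,0,0],
)

```text
clock: 21.88
position: [0.5036, -0.4743, 0.0918]
ee_rot: [3.131, 0.228, 0.001]
force: [1.6, -3.2, -1.0]
width: 0.262
gripper_force: 3.0
```

```bash
python3 avg.py
```

```text
22.375 [ 0.5033 -0.4735  0.0918] [3.133 0.228 0.   ] [ 1.317 -3.573 -0.883 -0.795 -0.112 -0.014] [0.154 0.146 0.177 0.01  0.011 0.009]
```

Call:
carry_out(
  increments=[0,-0.4,0,0,0,0,0,0,0,0,0,0],
)

```text
clock: 22.62
position: [0.5033, -0.4735, 0.0918]
ee_rot: [-3.133, -0.229, -0.0]
force: [0.5, -1.5, 1.6]
width: 0.264
gripper_force: 3.0
```

```bash
python3 avg.py
```

```text
23.125 [ 0.5033 -0.4735  0.0918] [-3.133 -0.229 -0.   ] [ 7.600e-02 -5.430e-01  1.678e+00 -2.170e-01  4.600e-02 -1.000e-03] [0.096 0.329 0.148 0.038 0.011 0.009]
```

Relaxed. Open a little, then check.

Call:
carry_out(
  increments=[0,0,0,0,0,0,0,0,0,0,0,0,0,0,0,0,0,0],
  grip=0.66,
)

```text
clock: 23.5
position: [0.5032, -0.4736, 0.0915]
ee_rot: [-3.133, -0.229, 0.001]
force: [-0.8, 0.1, -0.0]
width: 0.337
gripper_force: 0.0
```

```bash
python3 avg.py; python3 - <<'E'
from h import *
s=vision.get_image("side")[:,:,::-1].copy(); b4=cv2.imread("pics/s3.png")
cv2.imwrite("pics/s4.png",s)
a=cv2.resize(s[220:310,245:395],None,fx=5,fy=5,interpolation=cv2.INTER_CUBIC); cv2.imwrite("pics/g.png",a)
E
```

```text
24.0 [ 0.5033 -0.4737  0.0918] [3.133 0.229 0.   ] [ 0.157 -0.101  0.009 -0.056  0.156  0.011] [0.136 0.201 0.174 0.011 0.009 0.011]
```

View pics/g.png

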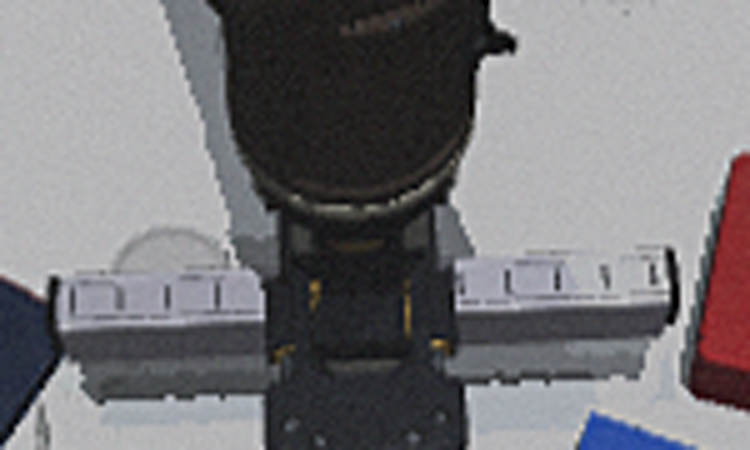

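Call:
carry_out(
  increments=[0,0,0,0,0,0,0,0,0,0,0,0,0,0,0,0,0,0,0,0,5,0,0,0,0,0,10,0,0,0,0,0,20,0,0,0,0,0,30,0,0,0,0,0,35,0,0,0,0,0,40,0,0,0,0,0,40,0,0,0,0,0,0,0,0,0,0,0,0,0,0,0,0,0,0,0,0,0],
  grip=0.5,
)

```text
clock: 25.68
position: [0.503, -0.4732, 0.271]
ee_rot: [-3.132, -0.228, 0.002]
force: [-0.6, 1.2, -0.8]
width: 0.503
gripper_force: 0.0
```

```bash
python3 - <<'E'
from h import *
s=vision.get_image("side")[:,:,::-1].copy(); a=cv2.imread("pics/s4.png"); 
U=lambda i:cv2.resize(i,None,fx=4,fy=4,interpolation=cv2.INTER_CUBIC)
A,B=U(a),U(s)
for x0,y0,x1,y1 in((252,272,270,294),(366,266,384,288)):
    t=A[4*y0:4*y1,4*x0:4*x1]; r=B[4*y0-40:4*y1+40,4*x0-40:4*x1+40]
    _,v,_,l=cv2.minMaxLoc(cv2.matchTemplate(r,t,cv2.TM_CCOEFF_NORMED)); print(v,(np.array(l)-40)/4)
E
```

```text
0.9974785447120667 [0. 0.]
0.9973959922790527 [0. 0.]
```

The bar has stayed level and has not moved since release.

```bash
python3 -c "
from cell import arm
print(arm.sign_off())"
```

```text
the job is handed in; nothing more can be done
None
```

The balance point is at mid-length, within about 3 mm. The bar is seated on the post and stayed level after I let go, with the gripper clear of it, and I have handed the job in.

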